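# Close a gasketed kit box: lid on, four clips in opposite-corner order

### The arm

A 6-joint arm with a two-finger parallel gripper is mounted at the origin on the work surface. World frame = base frame: x ahead of the robot, y to its left, z up, the work surface at z = 0. Lengths are in m, angles in rad, forces in N, time in s.
With the tool pointing down it reaches from about 0.375 to 0.9 m from the base axis. Payload 3.1 kg.
Tool frame: the origin (TCP) lies midway between the tips of the shut fingers; the grasp point (between the pads) lies 19 mm behind it; z points along the fingers, y is the direction in which the jaws open and shut (so a half turn about z gives the same grasp; the last joint's range is limited). The gripper opens to 85 mm and grips with 20 to 120 N. Pads are 22 mm wide; open, the fingers measure 114 mm over their backs; the gripper's body (76 mm by 85 mm) begins 54 mm behind the grasp point. The pads swing forward as they close: fully open they stand 13 mm farther back than shut.
Start: joints at [-1.312, 0.527, 1.433, -0, 1.181, -0.178], TCP at [0.264, -0.566, 0.231] pointing down, gripper open.
Joint ranges: [-3.08, 3.08], [-0.75, 2.2], [0.22, 2.44], [-1.43, 4.57], [0, 2.65], [-2.85, 2.85]. Speed limits (rad/s): [2.79, 2.79, 3.14, 3.14, 3.14, 3.14].

### API

Orientations are given as a unit quaternion [x, y, z, w].
In Python, from station import manip gives the robot as it stands. The module is installed in compiled form; this text tells all that it offers.
- The arm moves only by the tool drive_tool, never from a script. Its argument "deltas" is one flat list of numbers, 4 for each row, row after row: the shift along the tool's x, y, z in cm, then the turn about the tool's z in degrees. A call has 1 to 12 rows; each row is the pose to reach, as a shift and turn from the pose measured when the call began, along the tool's axes at that moment; what a row does not reach only later rows make up. A row lasts 1/10 s, in which the tool goes at most 50 mm and 8.59 degrees, less where a joint would pass 70% of its speed; a pose out of reach is approached as far as the arm can. A call with a gripper value outside its range is refused whole. "hand" is the finger opening in cm, from 0 to 8.54, set as the call begins (left out, the last holds). The fingers move at their own pace and stop on an object; "squeeze" is the grip in N (left out, the last holds). Time passes only in rows, so rows that repeat a pose let the fingers close. It gives the time, the measured TCP pose, the force and the opening at its end, in the units of the state.
- manip.sense(): the state, without advancing time (a new reading comes with each control period).
- manip.snapshot(name): name is "scene" or "top" or "wrist"; returns a dict with "frame" (400x640x3 uint8, red, green, blue), "depth" (400x640 float32, m along the optical axis (not along the pixel's ray), 0 where there is no reading), "fx", "fy", "cx", "cy" (pixels), "R" (3x3) and "t" (3): a world point X has camera coordinates R X + t. Camera axes: x right, y down, z forward; pixel columns grow to the right and rows downward; lengths in m; the calibration is good to about 2 mm. A picture is of the moment at which its call begins.
- manip.sign_off(): hands the job in, once; it reports no verdict.
The state is a dict: "t": time; "q": joint angles; "qd": joint speeds; "tau": joint torques, N m; "tcp_pos": TCP position; "tool_rot": TCP orientation; "force": force on the tool from outside, world axes, zero at the start; "ft_torque": the same for the moment, N m; "finger_gap": opening from 0.0 (shut) to 1.0 (fully open).
Only numpy, scipy, OpenCV 4.12 (cv2) and the standard library are available. Lean on these libraries where they do the work, as an engineer would, in place of code of your own. Each camera call takes 0.05 s, during which the arm holds its last target.

### The job

Take the blue lid from the bench and seat it fully home on the grey kit box that sits on the sloping stand. Then snap the box's four orange clips shut over the lid's rim one at a time, in opposite-corner order so that the gasket seats evenly: any corner first, then the corner diagonally across from it, then a third, then the last. Leave the regulator, the gauge and the rod guide on the bench where they stand.

Things in the scene. Friction and masses are not known exactly. Their poses are not given: they have to be found in the camera images.
- box: Open grey box fixed on a sloping blue stand; it cannot move. Outside 180 (x) by 144 (y) by 80 (z) mm. Origin: middle of its underside, 70 mm above the bench. x runs down the slope, away from the robot; y level to the left; z out of the mouth. x and z are tilted 30 degrees: the mouth faces up and away from the robot. Two orange clips on each long side (+y left, -y right): 'low' at x +55 mm, 'high' at x -55 mm.
- box_mouth (a point): Middle of the box's mouth, in the plane of its rim, 80 mm above the box's origin along its z; same axes as the box. The rim flange is 200 by 164 mm outside and 5 mm thick; walls 4 mm; the mouth inside is 172 by 136 mm. Foam and parts inside stay 14 mm below the rim. The seated lid's origin lies on this point.
- lid: Loose blue lid, about 0.3 kg, lying level on the bench, right way up. Plate 200 (x) by 164 (y) by 7 mm thick; origin: middle of the plate's underside, 10 mm above the bench; z out of its top. Under the plate a skirt 10 mm deep, 166 by 130 mm outside, drops into the box's mouth with 3 mm play all round; on the bench the lid stands on it. It may go on either way round.
- lid_grip (a point): Middle of the lid's black bridge handle: a level bar 110 mm long along the lid's y, 16 mm wide along x, 14 mm high, its middle 36 mm above the lid's origin. Two 14 mm posts at y +45 and -45 mm carry it; its underside is 22 mm above the lid's top face. Grip it across its 16 mm width (fingers closing along the lid's x).
- clip_low_left (a joint): Angle of the clip at the low end of the box's left side: 0 = shut, grows as it swings outward; starts open against its stop at 0.70 rad. Hinge axis along the box's x, through x +55, y +90, z 63 mm of the box's frame. Shutting takes about 6 N at its top edge; let go above 0.3 rad it springs back open, below that it snaps shut (under 0.07) and holds.
- clip_low_right (a joint): Angle of the clip at the low end of the box's right side: 0 = shut, grows as it swings outward; starts open against its stop at 0.70 rad. Hinge axis along the box's x, through x +55, y -90, z 63 mm of the box's frame. Shutting takes about 6 N at its top edge; let go above 0.3 rad it springs back open, below that it snaps shut (under 0.07) and holds.
- clip_high_left (a joint): Angle of the clip at the high end of the box's left side: 0 = shut, grows as it swings outward; starts open against its stop at 0.70 rad. Hinge axis along the box's x, through x -55, y +90, z 63 mm of the box's frame. Shutting takes about 6 N at its top edge; let go above 0.3 rad it springs back open, below that it snaps shut (under 0.07) and holds.
- clip_high_right (a joint): Angle of the clip at the high end of the box's right side: 0 = shut, grows as it swings outward; starts open against its stop at 0.70 rad. Hinge axis along the box's x, through x -55, y -90, z 63 mm of the box's frame. Shutting takes about 6 N at its top edge; let go above 0.3 rad it springs back open, below that it snaps shut (under 0.07) and holds.
- clip_low_left_edge (a point): Middle of the top outer edge of the low left clip, an orange L 60 mm long along the box's x: a 4 mm plate rising 29 mm from the hinge and, at its top, a hook 5 mm thick that reaches 21 mm inward of the hinge and lies on the lid when shut. Shut, this point is 4 mm outboard of and 29 mm above the hinge axis. It swings inward and upward, then over: follow its arc.
- clip_low_right_edge (a point): Middle of the top outer edge of the low right clip, an orange L 60 mm long along the box's x: a 4 mm plate rising 29 mm from the hinge and, at its top, a hook 5 mm thick that reaches 21 mm inward of the hinge and lies on the lid when shut. Shut, this point is 4 mm outboard of and 29 mm above the hinge axis. It swings inward and upward, then over: follow its arc.
- clip_high_left_edge (a point): Middle of the top outer edge of the high left clip, an orange L 60 mm long along the box's x: a 4 mm plate rising 29 mm from the hinge and, at its top, a hook 5 mm thick that reaches 21 mm inward of the hinge and lies on the lid when shut. Shut, this point is 4 mm outboard of and 29 mm above the hinge axis. It swings inward and upward, then over: follow its arc.
- clip_high_right_edge (a point): Middle of the top outer edge of the high right clip, an orange L 60 mm long along the box's x: a 4 mm plate rising 29 mm from the hinge and, at its top, a hook 5 mm thick that reaches 21 mm inward of the hinge and lies on the lid when shut. Shut, this point is 4 mm outboard of and 29 mm above the hinge axis. It swings inward and upward, then over: follow its arc.
- regulator: Bright zinc pressure regulator body, 62 mm square and 105 mm tall with a black knob on top, standing loose on the bench; origin: middle of its underside. Leave it alone.
- gauge: Black round gauge, 63 mm across, 28 mm high, lying loose on the bench face up, with a short brass stem; origin: middle of its underside. Leave it alone.
- rod_guide: White nylon rod guide, flange 68 mm across and 60 mm tall, standing loose on the bench; origin: middle of its underside. Leave it alone.

How it is judged:
On the way, in this order (a step that is already met when the one before it is completed fails the run):
1. the lid is fully home on the box, all four clips still open (z of lid in the frame of box between 0.076 and 0.083 m and x of lid in the frame of box between -0.006 and 0.006 m and y of lid in the frame of box between -0.006 and 0.006 m and angle between the z axis of lid and the z axis of box, either way round below 0.04 rad and value of joint each of clip_low_left, clip_low_right, clip_high_left, clip_high_right above 0.4 rad), for 0.2 s.
2. one clip, any, is snapped shut over the lid's rim, the other three still open (z of lid in the frame of box between 0.076 and 0.083 m and x of lid in the frame of box between -0.006 and 0.006 m and y of lid in the frame of box between -0.006 and 0.006 m and angle between the z axis of lid and the z axis of box, either way round below 0.04 rad and ((value of joint clip_low_left below 0.07 rad and value of joint each of clip_low_right, clip_high_left, clip_high_right above 0.4 rad) or (value of joint each of clip_low_left, clip_high_left, clip_high_right above 0.4 rad and value of joint clip_low_right below 0.07 rad) or (value of joint each of clip_low_left, clip_low_right, clip_high_right above 0.4 rad and value of joint clip_high_left below 0.07 rad) or (value of joint each of clip_low_left, clip_low_right, clip_high_left above 0.4 rad and value of joint clip_high_right below 0.07 rad))), for 0.1 s.
3. the clip diagonally across from it is snapped shut, the other two still open (z of lid in the frame of box between 0.076 and 0.083 m and x of lid in the frame of box between -0.006 and 0.006 m and y of lid in the frame of box between -0.006 and 0.006 m and angle between the z axis of lid and the z axis of box, either way round below 0.04 rad and ((value of joint each of clip_low_left, clip_high_right below 0.07 rad and value of joint each of clip_low_right, clip_high_left above 0.4 rad) or (value of joint each of clip_low_left, clip_high_right above 0.4 rad and value of joint each of clip_low_right, clip_high_left below 0.07 rad))), for 0.1 s.
4. a third clip is snapped shut, the last still open (z of lid in the frame of box between 0.076 and 0.083 m and x of lid in the frame of box between -0.006 and 0.006 m and y of lid in the frame of box between -0.006 and 0.006 m and angle between the z axis of lid and the z axis of box, either way round below 0.04 rad and ((value of joint clip_low_left above 0.4 rad and value of joint each of clip_low_right, clip_high_left, clip_high_right below 0.07 rad) or (value of joint clip_low_right above 0.4 rad and value of joint each of clip_low_left, clip_high_left, clip_high_right below 0.07 rad) or (value of joint clip_high_left above 0.4 rad and value of joint each of clip_low_left, clip_low_right, clip_high_right below 0.07 rad) or (value of joint clip_high_right above 0.4 rad and value of joint each of clip_low_left, clip_low_right, clip_high_left below 0.07 rad))), for 0.1 s.
5. the fourth clip is snapped shut (z of lid in the frame of box between 0.076 and 0.083 m and x of lid in the frame of box between -0.006 and 0.006 m and y of lid in the frame of box between -0.006 and 0.006 m and angle between the z axis of lid and the z axis of box, either way round below 0.04 rad and value of joint each of clip_low_left, clip_low_right, clip_high_left, clip_high_right below 0.07 rad), for 0.1 s.
At the end, for the whole second after the job is handed in: The lid lies fully home on the box (origin within 6 mm sideways, from 4 mm below to 3 mm above the seat, flat within 2.3 degrees), at rest; all four clips are shut (each joint below 0.07 rad); the regulator, gauge and rod guide are within 20 mm of where they stood (all of step 5 and linear speed of lid below 0.02 m/s and distance of each of regulator, gauge, rod_guide from where it was at the start of the episode below 0.02 m); the robot touches nothing.
It fails at once if two clips that are not at opposite corners are shut while the other two are open ((value of joint each of clip_low_left, clip_low_right below 0.07 rad and value of joint each of clip_high_left, clip_high_right above 0.4 rad) or (value of joint each of clip_low_left, clip_low_right above 0.4 rad and value of joint each of clip_high_left, clip_high_right below 0.07 rad) or (value of joint each of clip_low_left, clip_high_left below 0.07 rad and value of joint each of clip_low_right, clip_high_right above 0.4 rad) or (value of joint each of clip_low_left, clip_high_left above 0.4 rad and value of joint each of clip_low_right, clip_high_right below 0.07 rad)).
It fails at once if a clip is shut before the lid is on the box (value of joint any of clip_low_left, clip_low_right, clip_high_left, clip_high_right below 0.07 rad and (z of lid in the frame of box above 0.1 m or distance between lid and box above 0.12 m)).
It fails at once if the regulator, the gauge or the rod guide is moved by more than 20 mm (distance of any of regulator, gauge, rod_guide from where it was at the start of the episode above 0.02 m).
It also fails if it takes over 72 s, if anything falls off the work surface, if the arm or the gripper's body presses on something with over 40 N, if the wrist force passes 120 N, or if a joint passes its speed limit or range.

## Working session

There is one attempt and no reset: what is moved stays moved. The work goes in short steps, Python scripts to look and compute and a tool call to move; the robot and the scene stay as the last step left them, time stands still between calls to the robot, and variables do not carry over. Pictures are saved under pics/ and viewed, and the job is handed in when it is done.

Besides the shell and the picture viewer there is one more tool, called after "Request:" as a command line: name --argument value ..., lists and objects as JSON in quotes. drive_tool: Moves the arm, as the interface text tells. Its arguments: {"type":"object","properties":{"deltas":{"type":"array"},"hand":{"type":"number"},"squeeze":{"type":"number"}},"required":["deltas"]}

```bash
mkdir -p pics; cat > h.py <<'E'
import numpy as np, cv2, pickle
from scipy.spatial.transform import Rotation as Ro
from station import manip
def shot(cam,fn):
    s=manip.snapshot(cam); pickle.dump(s,open(f'pics/{fn}.pkl','wb'))
    cv2.imwrite(f'pics/{fn}.png',s['frame'][:,:,::-1]); return s
def world(s):
    d=s['depth']; v,u=np.mgrid[:400,:640]
    P=np.stack([(u-s['cx'])/s['fx']*d,(v-s['cy'])/s['fy']*d,d],-1)
    return (P-s['t'])@s['R']
def st():
    s=manip.sense(); print('t',round(s['t'],2),'tcp',np.round(s['tcp_pos'],4),'gap',round(s['finger_gap'],3),'F',np.round(s['force'],1))
    print('R',np.round(Ro.from_quat(s['tool_rot']).as_matrix(),3).tolist(), 'q',np.round(s['q'],3)); return s
E
python3 - <<'E'
from h import *
st()
for c in('scene','top'):
    s=shot(c,c+'0'); print(c,(-s['R'].T@s['t']).round(3),s['R'].round(2).tolist())
E
```

```text
t 0.0 tcp [ 0.2642 -0.5656  0.2303] gap 1.0 F [-0.5 -1.3 -0.1]
R [[0.906, 0.423, -0.001], [0.423, -0.906, 0.002], [0.0, -0.002, -1.0]] q [-1.312  0.528  1.434 -0.     1.181 -0.178]
scene [1.217 0.656 0.872] [[-0.74, 0.67, 0.01], [0.42, 0.47, -0.78], [-0.53, -0.57, -0.63]]
top [ 0.479 -0.011  1.15 ] [[0.01, -1.0, -0.01], [-0.99, -0.01, -0.12], [0.12, 0.01, -0.99]]
```

View pics/scene0.png

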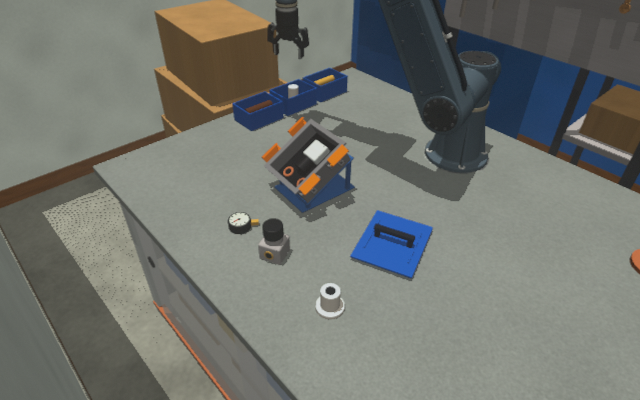

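View pics/top0.png

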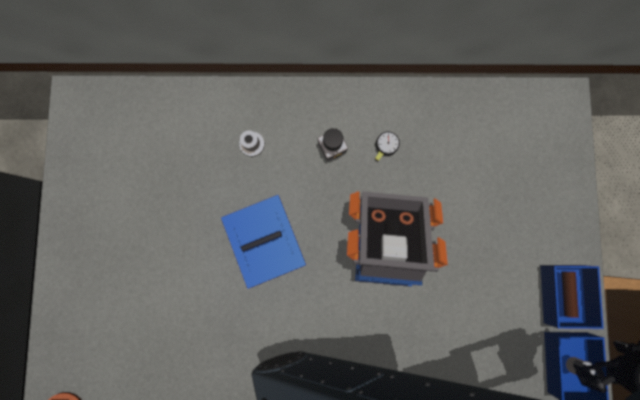

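Top view: the lid is at about (263,240) with its black bar at (262,241). The box mouth is at about (396,230), with clips at (355,205), (353,245), (437,212) and (441,252). The small parts are at (250,142), (333,143) and (388,143). Next I measure the poses.

```bash
python3 - <<'E'
from h import *
for c in('top','scene'):
    s=pickle.load(open(f'pics/{c}0.pkl','rb')); W=world(s); hsv=cv2.cvtColor(s['frame'],cv2.COLOR_RGB2HSV)
    blue=cv2.inRange(hsv,(105,120,60),(125,255,255))>0
    org=cv2.inRange(hsv,(5,150,120),(16,255,255))>0
    ok=(s['depth']>0)
    # lid top face
    roi=(W[...,2]<.03)&(W[...,2]>.01)&(W[...,0]>.3)&(W[...,0]<.75)&(W[...,1]>.0)&(W[...,1]<.4)&blue&ok
    n,l,st_,_=cv2.connectedComponentsWithStats(roi.astype(np.uint8)); k=1+np.argmax(st_[1:,4]); P=W[l==k]
    m=cv2.minAreaRect((P[:,:2]*1000).astype(np.float32)); print(c,'lid rect',m,'z',np.median(P[:,2]),len(P))
    reg=(W[...,2]>.035)&(W[...,2]<.07)&(abs(W[...,0]-m[0][0]/1000)<.1)&(abs(W[...,1]-m[0][1]/1000)<.1)&ok
    Q=W[reg]; hq=cv2.minAreaRect((Q[:,:2]*1000).astype(np.float32)); print('bar',hq,np.percentile(Q[:,2],[5,50,95]),len(Q))
    # clips
    o=org&ok&(W[...,2]>.05)&(W[...,0]<.8)&(abs(W[...,1])<.4)
    n,l,st_,cen=cv2.connectedComponentsWithStats(o.astype(np.uint8))
    for i in range(1,n):
        if st_[i,4]>40: print('clip',cen[i].round(),st_[i,4],W[l==i].mean(0).round(3),W[l==i].max(0).round(3),W[l==i].min(0).round(3))
    # small parts
    for u,v in ([(250,142),(333,143),(388,143)] if c=='top' else []): print(W[v,u].round(3))
E
```

```text
top lid rect ((491.2574462890625, 142.79684448242188), (196.9736785888672, 161.44027709960938), 22.462783813476562) z 0.016628521942668444 4330
bar ((491.05853271484375, 142.36471557617188), (15.980021476745605, 108.3800048828125), 22.485013961791992) [0.0480655  0.05209346 0.05548115] 272
clip [355. 206.] 233 [ 0.575 -0.09   0.121] [ 0.61  -0.077  0.143] [ 0.546 -0.104  0.086]
clip [437. 213.] 176 [ 0.559 -0.286  0.122] [ 0.592 -0.274  0.144] [ 0.531 -0.3    0.093]
clip [353. 245.] 270 [ 0.482 -0.081  0.177] [ 0.516 -0.068  0.197] [ 0.452 -0.093  0.158]
clip [441. 253.] 214 [ 0.464 -0.279  0.177] [ 0.496 -0.265  0.198] [ 0.436 -0.292  0.144]
[0.745 0.176 0.059]
[ 0.733 -0.039  0.105]
[ 0.752 -0.187  0.028]
scene lid rect ((489.90130615234375, 143.9338836669922), (205.02352905273438, 162.17977905273438), 22.083921432495117) z 0.017231397064307298 2976
bar ((490.6920166015625, 144.28858947753906), (20.830894470214844, 107.77284240722656), 20.417482376098633) [0.04016198 0.05120838 0.05479513] 299
clip [297. 126.] 142 [ 0.463 -0.278  0.168] [ 0.499 -0.268  0.199] [ 0.436 -0.289  0.143]
clip [271. 152.] 138 [ 0.559 -0.287  0.112] [ 0.593 -0.277  0.141] [ 0.53  -0.299  0.091]
clip [337. 155.] 208 [ 0.486 -0.08   0.174] [ 0.515 -0.066  0.198] [ 0.429 -0.11   0.118]
clip [309. 184.] 207 [ 0.58  -0.088  0.119] [ 0.609 -0.075  0.143] [ 0.522 -0.117  0.076]
```

```bash
cat >> h.py <<'E'
def boxR(yaw): return (Ro.from_euler('z',yaw)*Ro.from_euler('y',np.pi/6)).as_matrix()
E
python3 - <<'E'
from h import *
s0=np.array([0.52,-0.184,0.145])
for c in('top','scene'):
    s=pickle.load(open(f'pics/{c}0.pkl','rb')); W=world(s); hsv=cv2.cvtColor(s['frame'],cv2.COLOR_RGB2HSV)
    grey=(hsv[...,1]<60)&(s['depth']>0)
    yaw=-.08
    for it in range(4):
        R=boxR(yaw); L=(W-s0)@R
        m=grey&(abs(L[...,2])<.006)&(abs(L[...,0])<.115)&(abs(L[...,1])<.095)
        n,l,st_,_=cv2.connectedComponentsWithStats(m.astype(np.uint8)); k=1+np.argmax(st_[1:,4]); m=l==k
        P=L[m]; r=cv2.minAreaRect((P[:,:2]*1000).astype(np.float32))
        A=np.c_[P[:,:2],np.ones(len(P))]; co=np.linalg.lstsq(A,P[:,2],rcond=None)[0]
        lo,hi=np.percentile(P,[1,99],axis=0)
        ctr=np.array([r[0][0]/1000,r[0][1]/1000,np.median(P[:,2])])
        a=r[2] if r[2]<45 else r[2]-90
        s0=s0+R@ctr; yaw+=np.deg2rad(a)
    print(c,len(P),r,lo.round(4),hi.round(4),'plane',co.round(4),'mouth',s0.round(4),'yaw',round(np.rad2deg(yaw),2),'origin',(s0-boxR(yaw)[:,2]*.08).round(4))
E
```

```text
top 1657 ((0.0, 3.0517578125e-05), (203.41751098632812, 164.31460571289062), 0.0013161910464987159) [-0.1006 -0.0811 -0.0053] [0.0992 0.0818 0.0035] plane [ 0.0006  0.0012 -0.0001] mouth [ 0.5214 -0.1847  0.1387] yaw -4.88 origin [ 0.4816 -0.1813  0.0695]
scene 856 ((1.52587890625e-05, -8.392333984375e-05), (171.49386596679688, 200.6483917236328), 89.99905395507812) [-0.0991 -0.0789 -0.0055] [0.1    0.0836 0.0044] plane [-0.0004  0.0032 -0.0002] mouth [ 0.5195 -0.1862  0.1398] yaw -5.04 origin [ 0.4797 -0.1827  0.0705]
```

```bash
cat >> h.py <<'E'
def plan(pts):
    """pts: list of (x,y,z,yaw_of_tool_y deg or None); prints tool-frame cm and turn deg from current pose"""
    s=manip.sense(); R=Ro.from_quat(s['tool_rot']).as_matrix(); y0=np.rad2deg(np.arctan2(R[1,1],R[0,1]))
    for p in pts:
        d=R.T@(np.array(p[:3])-s['tcp_pos'])*100
        a=0 if p[3] is None else -((p[3]-y0+180)%360-180)
        print(np.round(d,2),round(a,1))
E
python3 - <<'E'
from h import *
plan([(.30,-.45,.32,None),(.40,-.18,.34,22.46),(.491,.143,.20,22.46),(.491,.143,.10,22.46)])
E
```

```text
[ 8.13 -8.99 -8.94] 0
[ 28.62 -29.22 -10.89] -87.4
[ 50.52 -54.61   3.17] -87.4
[ 50.52 -54.59  13.17] -87.4
```

Request:
drive_tool --deltas '[2,-2,-3,-5,4,-4.5,-6,-10,8,-9,-9,-18,11,-12,-10,-26,14,-15,-10.5,-34,17,-18,-11,-42,20,-21,-11,-50,23,-24,-11,-58,26,-27,-11,-66,28.6,-29.2,-11,-74,31.5,-32,-9.5,-82,34,-35,-8,-87.4]' --hand 8.54

```text
t: 1.3
tcp_pos: [0.4251, -0.1035, 0.3111]
tool_rot: [0.554, 0.832, 0.001, 0.0]
force: [0.3, 0.1, -0.5]
finger_gap: 1.003
```

```bash
python3 - <<'E'
from h import *
st(); plan([(.491,.143,.20,22.46),(.491,.143,.12,22.46),(.491,.143,.034,22.46)])
E
```

```text
t 1.3 tcp [ 0.4251 -0.1035  0.3111] gap 1.003 F [ 0.3  0.1 -0.5]
R [[-0.386, 0.923, 0.001], [0.923, 0.386, 0.001], [0.001, 0.001, -1.0]] q [-0.496  0.167  1.768  0.002  1.206 -0.893]
[20.2  15.57 11.15] 0.2
[20.19 15.56 19.15] 0.2
[20.18 15.54 27.75] 0.2
```

Request:
drive_tool --deltas '[3.5,2.7,1.5,0,7,5.4,3.5,0,10.5,8.1,6,0,14,10.8,9,0,17.5,13.5,11.5,0.2,20.2,15.6,14,0.2,20.2,15.6,18,0.2,20.2,15.6,19.2,0.2,20.2,15.6,19.2,0.2]'

```text
t: 2.2
tcp_pos: [0.4895, 0.143, 0.1177]
tool_rot: [0.556, 0.831, -0.001, -0.002]
force: [0.4, -0.6, 0.4]
finger_gap: 0.999
```

```bash
python3 - <<'E'
from h import *
st(); plan([(.491,.143,.034,22.46)]); shot('wrist','w1')
E
```

```text
t 2.2 tcp [0.4895 0.143  0.1177] gap 0.999 F [ 0.4 -0.6  0.4]
R [[-0.382, 0.924, -0.005], [0.924, 0.382, 0.001], [0.002, -0.004, -1.0]] q [ 6.40e-02  5.52e-01  1.82e+00  1.00e-03  7.75e-01 -3.29e-01]
[-0.07  0.17  8.37] 0.0
```

View pics/w1.png

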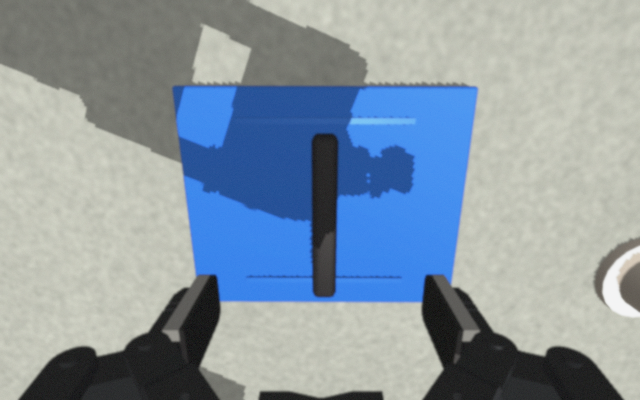

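The bar runs straight up and down at column 324, centred between the fingers at 218 and 424. I'll descend and grip.

Request:
drive_tool --deltas '[0,0.1,3,0,-0.1,0.1,6,0,-0.1,0.1,8,0,-0.1,0.1,8.4,0,-0.1,0.1,8.4,0]'

```text
t: 2.75
tcp_pos: [0.4931, 0.1416, 0.0363]
tool_rot: [0.557, 0.831, 0.001, 0.0]
force: [0.5, 0.3, -0.0]
finger_gap: 1.0
```

Request:
drive_tool --deltas '[0,0,0,0,0,0,0,0,0,0,0,0,0,0,0,0,0,0,0,0,0,0,0,0,0,0,0,0,0,0,0,0]' --hand 0 --squeeze 50

```text
t: 3.55
tcp_pos: [0.4931, 0.1416, 0.0369]
tool_rot: [0.556, 0.831, 0.001, 0.0]
force: [-0.5, -0.7, 4.2]
finger_gap: 0.172
```

Request:
drive_tool --deltas '[0,0,-0.5,0,0,0,-1.5,0,0,0,-3,0,0,0,-5,0,0,0,-5,0]'

```text
t: 4.05
tcp_pos: [0.4946, 0.1418, 0.0891]
tool_rot: [0.556, 0.831, 0.002, 0.002]
force: [1.0, 0.7, -3.1]
finger_gap: 0.17
```

```bash
python3 - <<'E'
from h import *
st(); shot('scene','s2');shot('wrist','w2')
a=cv2.imread('pics/s2.png')[150:330,280:480];b=cv2.imread('pics/w2.png')
cv2.imwrite('pics/c2.png',np.hstack([cv2.resize(a,(400,360)),cv2.resize(b[:, :],(400,360))]))
E
```

```text
t 4.05 tcp [0.4946 0.1418 0.0891] gap 0.17 F [ 1.   0.7 -3.1]
R [[-0.381, 0.925, 0.006], [0.925, 0.381, 0.001], [-0.001, 0.006, -1.0]] q [ 6.100e-02  6.040e-01  1.833e+00  1.000e-03  6.980e-01 -3.310e-01]
```

View pics/c2.png

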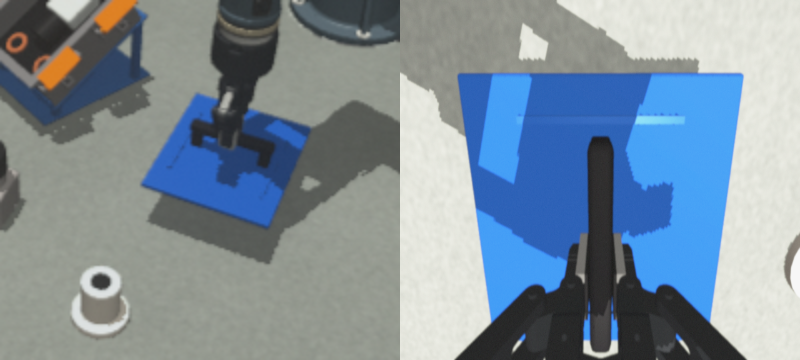

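```bash
python3 - <<'E'
from h import *
plan([(.50,.1,.28,22.5),(.5323,-.1889,.28,-4.95)])
E
```

```text
[ -4.11  -0.91 -19.29] -0.1
[-32.05  -8.92 -19.31] 27.3
```

Request:
drive_tool --deltas '[0,0,-3,0,0,0,-6,0,-1,0,-10,0,-3,-0.5,-14,2,-6,-1.5,-17,5,-10,-2.5,-19,9,-14,-4,-19.3,13,-18,-5,-19.3,17,-22,-6,-19.3,21,-26,-7.3,-19.3,24,-29.5,-8.2,-19.3,26.5,-32,-8.9,-19.3,27.3]'

```text
t: 5.35
tcp_pos: [0.5317, -0.1907, 0.2781]
tool_rot: [0.738, 0.675, 0.0, -0.001]
force: [0.2, 0.4, -2.6]
finger_gap: 0.168
```

Request:
drive_tool --deltas '[0,0,0,0,0,0,0,0,0,0,0,0]'

```text
t: 5.65
tcp_pos: [0.5308, -0.1893, 0.2768]
tool_rot: [0.738, 0.675, 0.0, -0.003]
force: [-0.3, 0.4, -3.6]
finger_gap: 0.168
```

```bash
python3 - <<'E'
from h import *
st(); plan([(.5323,-.1889,.28,-4.95),(.5323,-.1889,.23,-4.95)])
for c in('top','scene'):
    s=shot(c,c+'3'); W=world(s); hsv=cv2.cvtColor(s['frame'],cv2.COLOR_RGB2HSV)
    blue=cv2.inRange(hsv,(105,110,40),(125,255,255))>0
    m=blue&(W[...,2]>.21)&(W[...,2]<.3)&(abs(W[...,0]-.53)<.15)&(abs(W[...,1]+.185)<.15)
    P=W[m]; print(c,cv2.minAreaRect((P[:,:2]*1000).astype(np.float32)),np.percentile(P[:,2],[5,50,95]),len(P))
    A=np.c_[P[:,:2]-[.53,-.185],np.ones(len(P))]; print(np.linalg.lstsq(A,P[:,2],rcond=None)[0])
a=cv2.imread('pics/top3.png')[100:350,250:550];b=cv2.imread('pics/scene3.png')[50:250,200:440]
cv2.imwrite('pics/c3.png',np.hstack([cv2.resize(a,(400,333)),cv2.resize(b,(400,333))]))
E
```

```text
t 5.65 tcp [ 0.5308 -0.1893  0.2768] gap 0.168 F [-0.3  0.4 -3.6]
R [[0.088, 0.996, -0.003], [0.996, -0.088, 0.004], [0.004, -0.004, -1.0]] q [-0.542  0.395  1.531  0.002  1.22  -0.454]
[ 0.06  0.15 -0.32] -0.1
[0.04 0.16 4.68] -0.1
top ((530.3090209960938, -186.8658447265625), (163.69613647460938, 199.3188934326172), 84.9880599975586) [0.2539636 0.256635  0.2595949] 3678
[-0.0037511   0.00835031  0.25680162]
scene ((529.7140502929688, -187.18988037109375), (168.47718811035156, 201.9357452392578), 85.28327178955078) [0.2551916  0.25784616 0.26023742] 2099
[-0.00508432 -0.00372006  0.25804589]
```

View pics/c3.png

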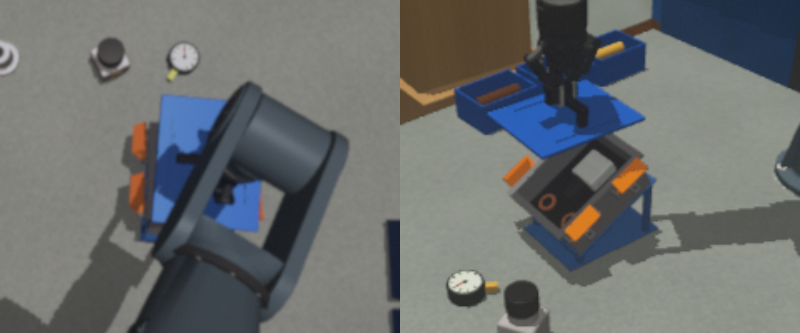

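Request:
drive_tool --deltas '[0,0.2,2,0,0,0.2,4,0,0,0.25,5.2,0,0.05,0.25,5.7,0,0.05,0.25,5.7,0]'

```text
t: 6.25
tcp_pos: [0.5335, -0.1881, 0.2201]
tool_rot: [0.737, 0.676, 0.0, -0.002]
force: [-0.0, 0.0, -2.8]
finger_gap: 0.17
```

```bash
python3 - <<'E'
from h import *
st(); plan([(.5325,-.1888,.216,-4.95)])
s=shot('scene','s4'); W=world(s); hsv=cv2.cvtColor(s['frame'],cv2.COLOR_RGB2HSV)
blue=cv2.inRange(hsv,(105,110,40),(125,255,255))>0
m=blue&(W[...,2]>.185)&(W[...,2]<.22)&(abs(W[...,0]-.53)<.15)&(abs(W[...,1]+.185)<.15)
P=W[m]; print(cv2.minAreaRect((P[:,:2]*1000).astype(np.float32)),np.percentile(P[:,2],[5,50,95]),len(P))
cv2.imwrite('pics/c4.png',cv2.resize(cv2.imread('pics/s4.png')[50:250,200:440],(720,600)))
E
```

```text
t 6.25 tcp [ 0.5335 -0.1881  0.2201] gap 0.17 F [-0.   0.  -2.8]
R [[0.086, 0.996, -0.003], [0.996, -0.086, 0.004], [0.003, -0.003, -1.0]] q [-0.537  0.463  1.593  0.002  1.09  -0.452]
[-0.08 -0.1   0.41] -0.0
((532.903076171875, -184.33053588867188), (167.5359649658203, 201.1829071044922), 84.97210693359375) [0.19797211 0.20076798 0.20315667] 2059
```

View pics/c4.png

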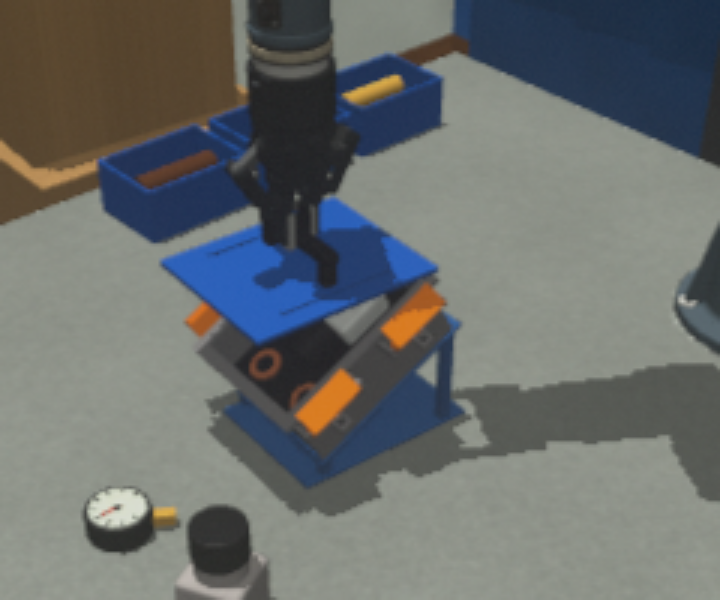

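Request:
drive_tool --deltas '[-0.1,0,0.2,0,-0.1,0,0.5,0,-0.1,0.1,0.8,0,-0.1,0.2,1.1,0,-0.1,0.3,1.4,0,-0.1,0.35,1.7,0,-0.1,0.4,1.9,0]' --squeeze 20

```text
t: 7.0
tcp_pos: [0.5381, -0.1903, 0.2031]
tool_rot: [0.737, 0.676, 0.0, -0.001]
force: [-0.3, -0.1, 8.8]
finger_gap: 0.172
```

```bash
python3 - <<'E'
from h import *
st()
s=shot('scene','s5'); W=world(s); hsv=cv2.cvtColor(s['frame'],cv2.COLOR_RGB2HSV)
cv2.imwrite('pics/c5.png',cv2.resize(cv2.imread('pics/s5.png')[50:250,200:440],(720,600)))
E
```

```text
t 7.0 tcp [ 0.5381 -0.1903  0.2031] gap 0.172 F [-0.3 -0.1  8.8]
R [[0.086, 0.996, -0.001], [0.996, -0.086, 0.002], [0.002, -0.001, -1.0]] q [-5.360e-01  4.900e-01  1.599e+00  1.000e-03  1.054e+00 -4.500e-01]
```

View pics/c5.png

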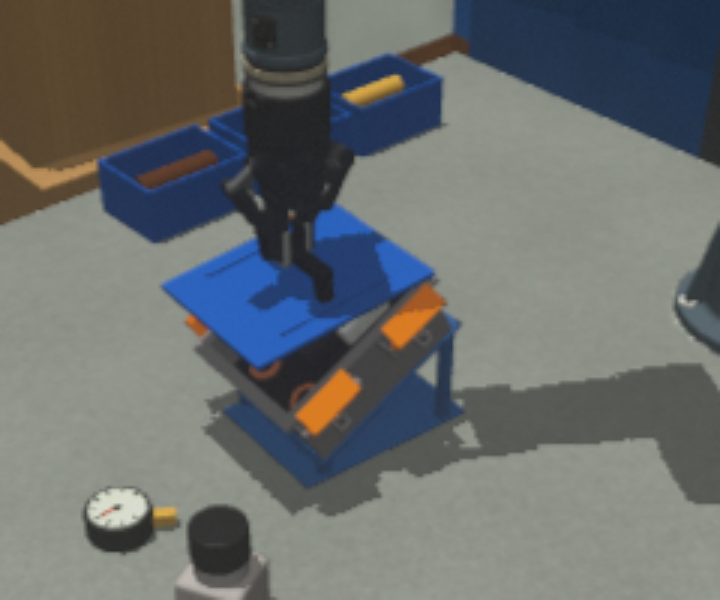

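```bash
cat >> h.py <<'E'
def lidpose(name,s):
    W=world(s); hsv=cv2.cvtColor(s['frame'],cv2.COLOR_RGB2HSV)
    blue=cv2.inRange(hsv,(105,110,40),(125,255,255))>0
    m=blue&(W[...,2]>.08)&(W[...,2]<.3)&(abs(W[...,0]-.53)<.13)&(abs(W[...,1]+.185)<.1)
    n,l,q,_=cv2.connectedComponentsWithStats(m.astype(np.uint8)); k=1+np.argmax(q[1:,4]); P=W[l==k]
    for _ in range(5):
        c=P.mean(0); n=np.linalg.svd(P-c,full_matrices=False)[2][2]; n*=np.sign(n[2]); P=P[abs((P-c)@n)<.004]
    yd=np.array([.0863,.9963,0]); yd-=n*(n@yd); yd/=np.linalg.norm(yd); xd=np.cross(yd,n); R=np.c_[xd,yd,n]
    r=cv2.minAreaRect(((P-c)@R[:,:2]*1000).astype(np.float32)); o=c+R@np.array([r[0][0]/1000,r[0][1]/1000,0])-n*.007
    B=boxR(np.deg2rad(-4.95)); L=B.T@(o-np.array([.5205,-.1855,.1393]))
    print(name,len(P),'rect',np.round(r[1],1),round(r[2],1),'origin',o.round(4),'in mouth mm',(L*1000).round(1),'n in box',(B.T@n).round(3),'tilt from level',round(np.rad2deg(np.arccos(n[2])),1))
E
python3 - <<'E'
from h import *
lidpose('scene',pickle.load(open('pics/s5.pkl','rb')))
E
```

```text
scene 2161 rect [167.4 200.7] 89.4 origin [ 0.5331 -0.1865  0.1775] in mouth mm [-8.2  0.  39.4] n in box [-0.391  0.001  0.92 ] tilt from level 7.0
```

Request:
drive_tool --deltas '[0,0.05,0.3,0,0,0.1,0.7,0,0,0.15,1.1,0,0,0.2,1.5,0,0,0.2,1.9,0,0,0.2,2.3,0,0,0.2,2.7,0]'

```text
t: 7.75
tcp_pos: [0.5408, -0.1908, 0.1779]
tool_rot: [0.737, 0.676, 0.0, -0.0]
force: [0.6, 1.0, 11.5]
finger_gap: 0.174
```

```bash
python3 - <<'E'
from h import *
st();lidpose('scene',shot('scene','s6'))
E
```

```text
t 7.75 tcp [ 0.5408 -0.1908  0.1779] gap 0.174 F [ 0.6  1.  11.5]
R [[0.086, 0.996, -0.0], [0.996, -0.086, 0.001], [0.001, -0.0, -1.0]] q [-5.340e-01  5.260e-01  1.617e+00  1.000e-03  9.990e-01 -4.490e-01]
scene 2273 rect [199.6 168.1] 0.2 origin [ 0.5273 -0.1866  0.1556] in mouth mm [-2.2 -0.5 17.6] n in box [-0.176  0.002  0.984] tilt from level 19.8
```

Request:
drive_tool --deltas '[0,0,0.4,0,0,0,0.8,0,0,0,1.2,0,0,0,1.5,0,0,0,1.7,0,0,0,1.8,0]'

```text
t: 8.4
tcp_pos: [0.5412, -0.1912, 0.1617]
tool_rot: [0.737, 0.676, -0.0, 0.0]
force: [-0.3, 0.7, 13.8]
finger_gap: 0.172
```

```bash
python3 - <<'E'
from h import *
st();lidpose('scene',shot('scene','s7'))
cv2.imwrite('pics/c7.png',cv2.resize(cv2.imread('pics/s7.png')[50:250,200:440],(720,600)))
E
```

```text
t 8.4 tcp [ 0.5412 -0.1912  0.1617] gap 0.172 F [-0.3  0.7 13.8]
R [[0.085, 0.996, 0.0], [0.996, -0.085, -0.001], [-0.001, 0.0, -1.0]] q [-5.34e-01  5.49e-01  1.63e+00 -1.00e-03  9.62e-01 -4.48e-01]
scene 2260 rect [165.7 200.1] 89.8 origin [ 0.5235 -0.1846  0.1425] in mouth mm [0.9 1.2 4.2] n in box [-0.039  0.003  0.999] tilt from level 27.7
```

View pics/c7.png

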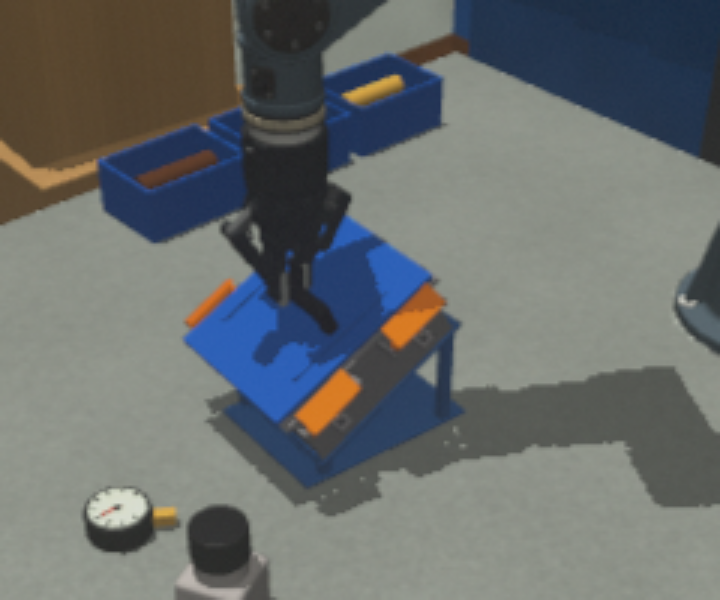

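Request:
drive_tool --deltas '[0,0,0.3,0,0,0,0.5,0,0,0,0.6,0]'

```text
t: 8.75
tcp_pos: [0.5418, -0.1915, 0.1586]
tool_rot: [0.736, 0.677, -0.0, 0.001]
force: [-0.7, 1.8, 17.8]
finger_gap: 0.173
```

```bash
python3 - <<'E'
from h import *
st();lidpose('scene',shot('scene','s8'))
E
```

```text
t 8.75 tcp [ 0.5418 -0.1915  0.1586] gap 0.173 F [-0.7  1.8 17.8]
R [[0.085, 0.996, 0.001], [0.996, -0.085, -0.002], [-0.002, 0.001, -1.0]] q [-5.340e-01  5.540e-01  1.632e+00 -1.000e-03  9.550e-01 -4.480e-01]
scene 2231 rect [165.8 199.5] 89.1 origin [ 0.5228 -0.1864  0.14  ] in mouth mm [ 1.7 -0.7  1.8] n in box [-0.016  0.001  1.   ] tilt from level 29.1
```

Request:
drive_tool --deltas '[0,0,0,0,0,0,0,0,0,0,0,0,0,0,-0.5,0,0,0,-1.5,0,0,0,-3,0,0,0,-5,0,0,0,-7,0]' --hand 3.5

```text
t: 9.6
tcp_pos: [0.5417, -0.1914, 0.2297]
tool_rot: [0.736, 0.677, -0.0, 0.001]
force: [1.1, 0.0, -0.2]
finger_gap: 0.408
```

```bash
python3 - <<'E'
from h import *
st();lidpose('scene',shot('scene','s9'));lidpose('top',shot('top','t9'))
cv2.imwrite('pics/c9.png',cv2.resize(cv2.imread('pics/s9.png')[50:250,200:440],(720,600)))
E
```

```text
t 9.6 tcp [ 0.5417 -0.1914  0.2297] gap 0.408 F [ 1.1  0.  -0.2]
R [[0.085, 0.996, 0.001], [0.996, -0.085, -0.002], [-0.001, 0.001, -1.0]] q [-5.340e-01  4.610e-01  1.565e+00 -1.000e-03  1.115e+00 -4.480e-01]
scene 2563 rect [165.4 199.6] 90.0 origin [ 0.5227 -0.1862  0.1383] in mouth mm [ 2.5 -0.5  0.2] n in box [0.    0.004 1.   ] tilt from level 30.0
top 1515 rect [ 91.2 203.3] 87.9 origin [ 0.5268 -0.1502  0.1377] in mouth mm [ 3.6 35.7  0.3] n in box [0.    0.001 1.   ] tilt from level 30.0
```

View pics/c9.png

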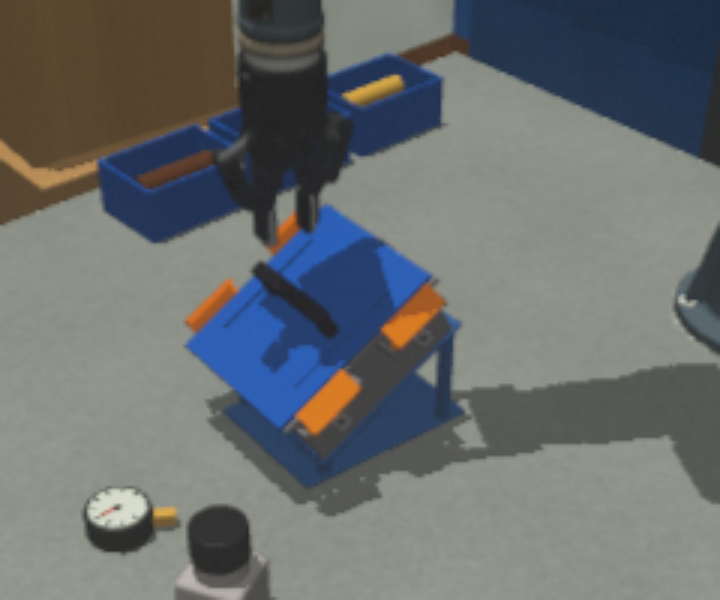

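```bash
cat >> h.py <<'E'
M=np.array([.5205,-.1855,.1393]); HD=np.array([.9963,-.0863,0]); YD=np.array([.0863,.9963,0])
def clip(sx,sy,outs=(150,112,106,102),dz=12,ang=(.7,.7,.35,.1)):
    L=[]
    for o,a in zip(outs,ang):
        z=-17+29*np.cos(a)-4*np.sin(a); x=55*sx
        h=x*.866+z*.5; v=-x*.5+z*.866
        p=M+HD*h/1000+YD*sy*o/1000+[0,0,(v-dz)/1000]; L.append((*p,-4.95)); print(np.round(p,4))
    return L
E
python3 - <<'E'
from h import *
L=clip(1,1,outs=(150,123,115,107)); a=L[0]; plan([(a[0],a[1],.23,-4.95)]+L)
s=pickle.load(open('pics/s9.pkl','rb')); W=world(s); hsv=cv2.cvtColor(s['frame'],cv2.COLOR_RGB2HSV)
org=cv2.inRange(hsv,(5,150,120),(16,255,255))
n,l,q,cen=cv2.connectedComponentsWithStats(org); B=boxR(np.deg2rad(-4.95))
for i in range(1,n):
    P=W[l==i]; L=(P-M)@B*1000
    if q[i,4]>30 and abs(L.mean(0)).max()<150: print(cen[i].round(),np.percentile(L,[2,98],axis=0).round(0).tolist())
E
```

```text
[ 0.5822 -0.0403  0.1021]
[ 0.5799 -0.0672  0.1021]
[ 0.5823 -0.0754  0.1075]
[ 0.5829 -0.0835  0.1097]
[15.49  2.55  0.14] 0.1
[15.55  2.46 12.93] 0.1
[12.85  2.45 12.94] 0.1
[12.04  2.77 12.41] 0.1
[11.24  2.9  12.19] 0.1
[295. 127.] [[-63.0, -107.0, -7.0], [-30.0, -15.0, 86.0]]
[270. 152.] [[26.0, -106.0, -8.0], [83.0, -87.0, 20.0]]
[337. 155.] [[-84.0, 91.0, -21.0], [-26.0, 113.0, 19.0]]
[309. 184.] [[25.0, 74.0, -45.0], [84.0, 113.0, 20.0]]
```

Request:
drive_tool --deltas '[4,0.6,0,0,8,1.3,0,0,12,2,0,0,15.5,2.5,1,0,15.5,2.5,5,0,15.5,2.5,9,0,15.5,2.5,12,0,15.5,2.5,12.9,0,15.5,2.5,12.9,0]' --hand 0

```text
t: 10.6
tcp_pos: [0.5814, -0.0406, 0.1007]
tool_rot: [0.736, 0.677, -0.0, 0.003]
force: [-0.3, -1.5, -0.6]
finger_gap: 0.004
```

```bash
python3 - <<'E'
from h import *
st();lidpose('scene',shot('scene','s10')); plan(clip(1,1,outs=(150,123,115,107)))
cv2.imwrite('pics/c10.png',cv2.resize(cv2.imread('pics/s10.png')[50:250,200:440],(720,600)))
E
```

```text
t 10.6 tcp [ 0.5814 -0.0406  0.1007] gap 0.004 F [-0.3 -1.5 -0.6]
R [[0.085, 0.996, 0.003], [0.996, -0.085, -0.004], [-0.004, 0.004, -1.0]] q [-0.26   0.647  1.651 -0.004  0.839 -0.172]
scene 1204 rect [165.5  96.1] 89.6 origin [ 0.5671 -0.1894  0.1126] in mouth mm [53.8  0.2  0.2] n in box [ 0.007 -0.     1.   ] tilt from level 30.4
[ 0.5822 -0.0403  0.1021]
[ 0.5799 -0.0672  0.1021]
[ 0.5823 -0.0754  0.1075]
[ 0.5829 -0.0835  0.1097]
[ 0.06 -0.05  0.02] 0.1
[-2.64 -0.06  0.03] 0.1
[-3.45  0.26 -0.51] 0.1
[-4.25  0.39 -0.73] 0.1
```

View pics/c10.png

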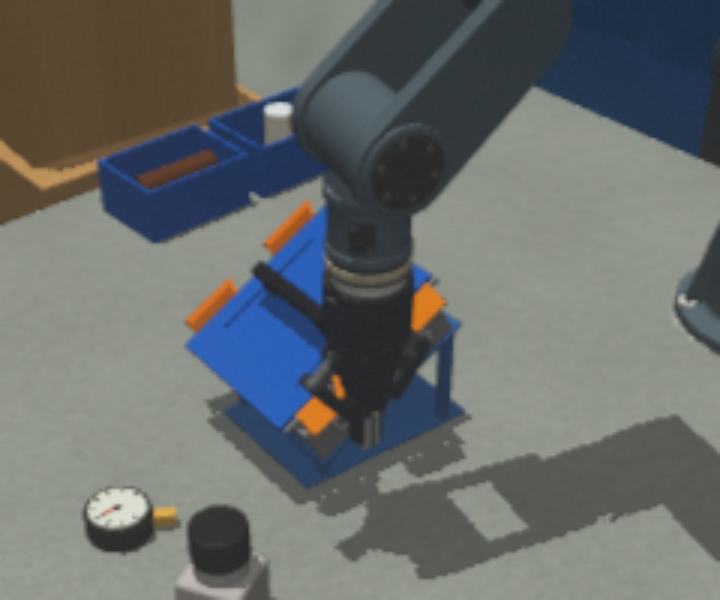

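Request:
drive_tool --deltas '[-1.2,0,0,0,-2.2,0,0,0,-2.7,0,-0.1,0,-3.1,0.1,-0.3,0,-3.5,0.2,-0.5,0,-3.9,0.3,-0.6,0,-4.2,0.4,-0.7,0,-4.4,0.4,-0.7,0]'

```text
t: 11.45
tcp_pos: [0.5833, -0.0851, 0.1102]
tool_rot: [0.737, 0.676, 0.002, 0.004]
force: [1.8, 6.9, 6.0]
finger_gap: -0.0
```

```bash
python3 - <<'E'
from h import *
st();shot('scene','s11')
cv2.imwrite('pics/c11.png',cv2.resize(cv2.imread('pics/s11.png')[50:250,200:440],(720,600)))
E
```

```text
t 11.45 tcp [ 0.5833 -0.0851  0.1102] gap -0.0 F [1.8 6.9 6. ]
R [[0.087, 0.996, 0.008], [0.996, -0.087, -0.004], [-0.003, 0.008, -1.0]] q [-3.340e-01  6.380e-01  1.633e+00 -1.000e-03  8.620e-01 -2.460e-01]
```

View pics/c11.png

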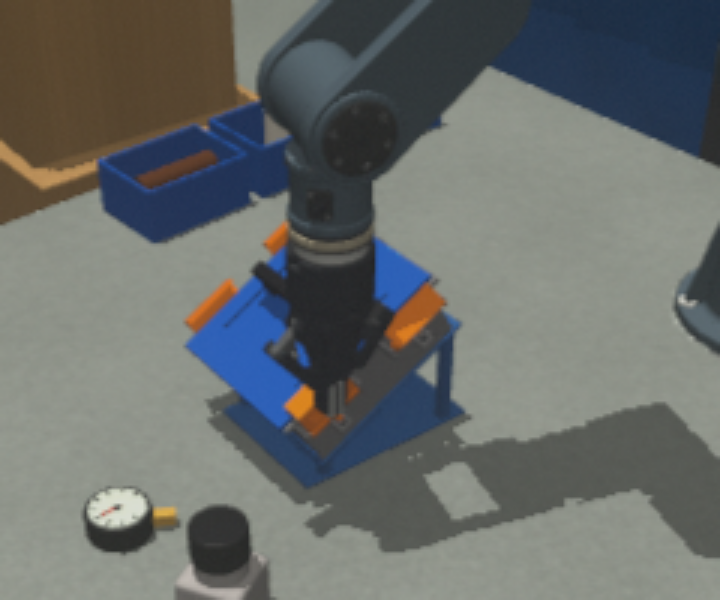

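Request:
drive_tool --deltas '[-0.3,0,0,0,-0.5,0,0,0,-0.6,0,0,0]'

```text
t: 11.8
tcp_pos: [0.5832, -0.0854, 0.1102]
tool_rot: [0.738, 0.674, 0.006, 0.001]
force: [5.7, 21.4, 4.6]
finger_gap: 0.004
```

Request:
drive_tool --deltas '[1,0,0,0,2.5,0,0,0,4.5,0,0,0,6,0,-3,0]'

```text
t: 12.2
tcp_pos: [0.5849, -0.0244, 0.1371]
tool_rot: [0.738, 0.674, 0.002, -0.003]
force: [-0.7, 0.5, -0.1]
finger_gap: 0.0
```

```bash
cat >> h.py <<'E'
def clips(s):
    W=world(s); hsv=cv2.cvtColor(s['frame'],cv2.COLOR_RGB2HSV); B=boxR(np.deg2rad(-4.95)); L=(W-M)@B*1000
    o=(cv2.inRange(hsv,(5,150,100),(16,255,255))>0)&(s['depth']>0)
    for sx in(1,-1):
        for sy in(1,-1):
            m=o&(abs(L[...,0]-55*sx)<36)&(abs(L[...,1]*sy-98)<40)&(abs(L[...,2])<40)
            P=L[m]
            if len(P)>10: print('low' if sx>0 else 'high','left' if sy>0 else 'right',len(P),'outer y',np.percentile(P[:,1]*sy,[3,50,97]).round(0),'z',np.percentile(P[:,2],[3,50,97]).round(0))
E
python3 - <<'E'
from h import *
st();s=shot('scene','s12');lidpose('s',s);clips(s)
cv2.imwrite('pics/c12.png',cv2.resize(cv2.imread('pics/s12.png')[50:250,200:440],(720,600)))
E
```

```text
t 12.2 tcp [ 0.5849 -0.0244  0.1371] gap 0.0 F [-0.7  0.5 -0.1]
R [[0.09, 0.996, -0.001], [0.996, -0.09, 0.008], [0.008, -0.001, -1.0]] q [-0.236  0.597  1.618  0.009  0.929 -0.152]
s 1135 rect [164.6  96.1] 89.6 origin [ 0.5671 -0.1896  0.1127] in mouth mm [53.8 -0.1  0.3] n in box [ 0.009 -0.001  1.   ] tilt from level 30.5
low left 244 outer y [73. 92. 97.] z [-21.   7.  14.]
low right 91 outer y [ 88.  99. 106.] z [-6. -0. 20.]
high left 40 outer y [ 93. 103. 111.] z [-14.   9.  16.]
high right 81 outer y [ 89. 100. 105.] z [-6. -0. 19.]
```

View pics/c12.png

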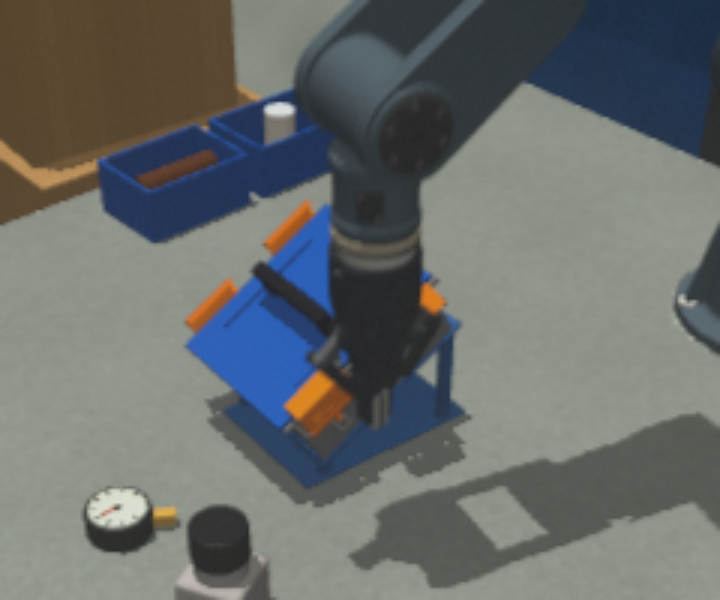

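```bash
python3 - <<'E'
from h import *
L=clip(-1,-1,outs=(150,123,115,104)); a=L[0]; plan([(.585,-.024,.27,-4.95),(a[0],a[1],.27,-4.95)]+L[:1])
E
```

```text
[ 0.4614 -0.3309  0.1571]
[ 0.4637 -0.304   0.1571]
[ 0.4675 -0.2963  0.1625]
[ 0.4698 -0.2855  0.1647]
[ -0.04  -0.27 -12.62] -0.1
[-31.71  -9.86 -12.96] -0.1
[-31.79  -9.98  -1.66] -0.1
```

Request:
drive_tool --deltas '[0,0,-4,0,0,0,-8,0,0,0,-11,0,-3,-1,-12.8,0,-7,-2,-13,0,-11.5,-3.5,-13,0,-16,-5,-13,0,-20.5,-6.5,-13,0,-25,-8,-13,0,-29,-9,-13,0,-31.7,-9.9,-13,0,-31.7,-9.9,-10,0]'

```text
t: 13.45
tcp_pos: [0.462, -0.3373, 0.2436]
tool_rot: [0.739, 0.673, 0.005, 0.007]
force: [0.5, 0.5, -0.2]
finger_gap: -0.001
```

Request:
drive_tool --deltas '[0,0,3,0,0,0,6.5,0,0,0,8.3,0,0,0,8.3,0]'

```text
t: 13.85
tcp_pos: [0.4615, -0.336, 0.1576]
tool_rot: [0.739, 0.673, 0.005, 0.004]
force: [0.2, 0.5, 1.0]
finger_gap: 0.001
```

```bash
python3 - <<'E'
from h import *
st();plan(clip(-1,-1,outs=(150,123,115,104)))
s=shot('scene','s13');clips(s)
cv2.imwrite('pics/c13.png',cv2.resize(cv2.imread('pics/s13.png')[50:250,200:440],(720,600)))
E
```

```text
t 13.85 tcp [ 0.4615 -0.336   0.1576] gap 0.001 F [0.2 0.5 1. ]
R [[0.093, 0.996, 0.012], [0.996, -0.093, 0.001], [0.002, 0.012, -1.0]] q [-0.83   0.548  1.648  0.012  0.938 -0.744]
[ 0.4614 -0.3309  0.1571]
[ 0.4637 -0.304   0.1571]
[ 0.4675 -0.2963  0.1625]
[ 0.4698 -0.2855  0.1647]
[ 0.5  -0.06  0.06] -0.4
[ 3.2  -0.08  0.06] -0.4
[ 4.01  0.24 -0.48] -0.4
[ 5.11  0.36 -0.7 ] -0.4
low left 301 outer y [73. 93. 97.] z [-19.   8.  14.]
low right 92 outer y [ 88. 100. 107.] z [-7. -0. 20.]
high left 203 outer y [ 94. 103. 112.] z [-3. 10. 19.]
high right 86 outer y [ 88. 100. 106.] z [-7.  0. 19.]
```

View pics/c13.png

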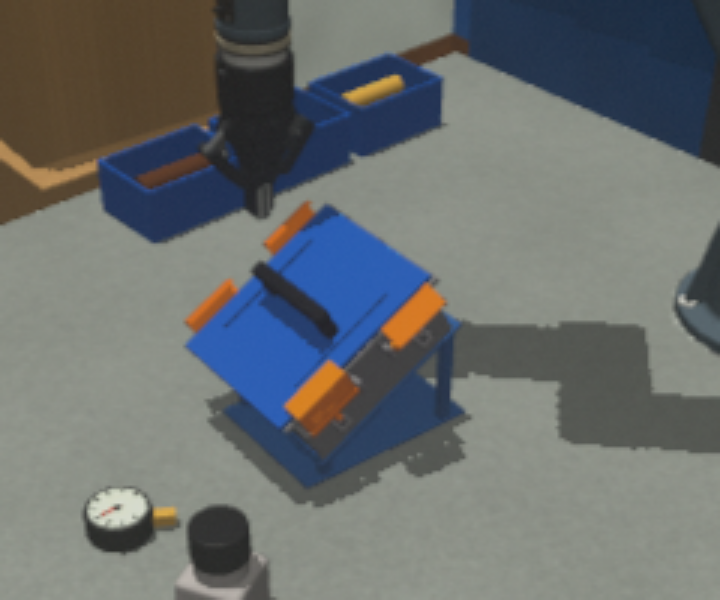

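Request:
drive_tool --deltas '[1.5,0,0,0,2.7,0,0,0,3.2,0,-0.1,0,3.6,0.1,-0.3,0,4.1,0.2,-0.5,0,4.5,0.3,-0.6,0,4.9,0.35,-0.7,0,5.2,0.35,-0.7,0,5.4,0.35,-0.7,0]'

```text
t: 14.8
tcp_pos: [0.4712, -0.2851, 0.167]
tool_rot: [0.739, 0.674, 0.004, 0.007]
force: [-4.1, -7.9, 1.4]
finger_gap: 0.001
```

Request:
drive_tool --deltas '[-1,0,0,0,-2.5,0,0,0,-4.5,0,0,0,-6,0,-2,0]'

```text
t: 15.2
tcp_pos: [0.4639, -0.3456, 0.1849]
tool_rot: [0.739, 0.674, 0.004, 0.005]
force: [0.7, 0.3, -0.2]
finger_gap: -0.002
```

```bash
python3 - <<'E'
from h import *
st();s=shot('scene','s14');lidpose('s',s);clips(s)
cv2.imwrite('pics/c14.png',cv2.resize(cv2.imread('pics/s14.png')[50:250,200:440],(720,600)))
L=clip(1,-1,outs=(150,123,115,104)); a=L[0]; plan([(a[0],a[1],a[2]+.06,-4.95)]+L)
E
```

```text
t 15.2 tcp [ 0.4639 -0.3456  0.1849] gap -0.002 F [ 0.7  0.3 -0.2]
R [[0.092, 0.996, 0.011], [0.996, -0.092, -0.002], [-0.001, 0.012, -1.0]] q [-0.837  0.519  1.606  0.009  1.007 -0.749]
s 2387 rect [167.2 199.4] 89.6 origin [ 0.5224 -0.1867  0.1384] in mouth mm [ 2.2 -1.1  0.2] n in box [-0.    -0.001  1.   ] tilt from level 30.0
low left 302 outer y [74. 93. 98.] z [-18.   8.  15.]
low right 92 outer y [ 88.  99. 106.] z [-7.  0. 19.]
high left 205 outer y [ 93. 103. 112.] z [-5. 10. 19.]
high right 117 outer y [67. 79. 91.] z [ 8. 12. 16.]
[ 0.5563 -0.3392  0.1021]
[ 0.5586 -0.3123  0.1021]
[ 0.5624 -0.3046  0.1075]
[ 0.5647 -0.2937  0.1097]
[2.01 8.81 2.92] -0.4
[2.07 8.69 8.92] -0.4
[4.77 8.67 8.89] -0.4
[5.56 8.99 8.35] -0.4
[6.66 9.11 8.11] -0.4
```

View pics/c14.png

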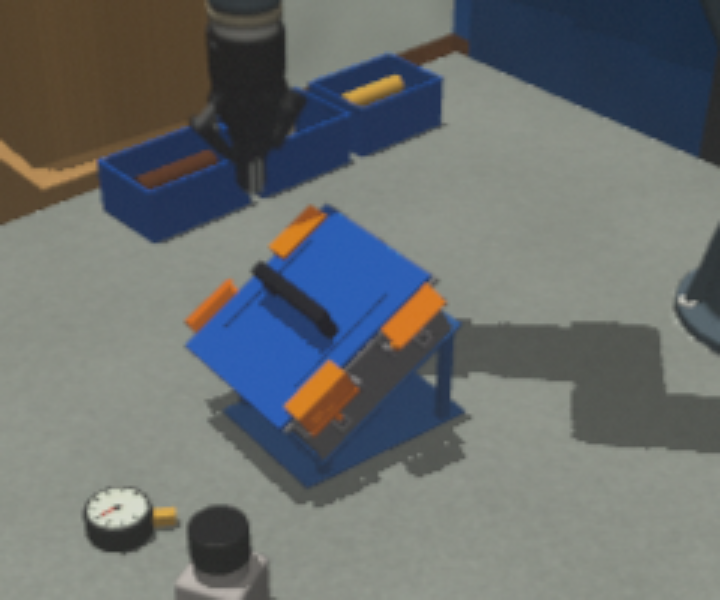

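High right is shut: its hook now lies on the lid at about (298,232), and the lid is still home. Low right is next, on the same side.

Request:
drive_tool --deltas '[0,3,1,0,0.5,6,2,0,1.5,8.7,3,0,2,8.7,6,0,2.1,8.7,8.5,0,2.1,8.7,8.9,0,2.1,8.7,8.9,0]'

```text
t: 15.95
tcp_pos: [0.5558, -0.3392, 0.1011]
tool_rot: [0.74, 0.673, 0.003, 0.009]
force: [-0.5, -0.9, 0.1]
finger_gap: -0.0
```

```bash
python3 - <<'E'
from h import *
st();plan(clip(1,-1,outs=(150,123,115,104)))
s=shot('scene','s15');clips(s)
cv2.imwrite('pics/c15.png',cv2.resize(cv2.imread('pics/s15.png')[50:250,200:440],(720,600)))
E
```

```text
t 15.95 tcp [ 0.5558 -0.3392  0.1011] gap -0.0 F [-0.5 -0.9  0.1]
R [[0.094, 0.995, 0.017], [0.996, -0.094, -0.01], [-0.008, 0.018, -1.0]] q [-0.721  0.712  1.482  0.005  0.928 -0.629]
[ 0.5563 -0.3392  0.1021]
[ 0.5586 -0.3123  0.1021]
[ 0.5624 -0.3046  0.1075]
[ 0.5647 -0.2937  0.1097]
[ 0.    0.05 -0.09] -0.5
[ 2.7   0.03 -0.12] -0.5
[ 3.5   0.34 -0.66] -0.5
[ 4.6   0.47 -0.89] -0.5
low left 302 outer y [74. 92. 97.] z [-19.   7.  15.]
low right 96 outer y [ 88. 100. 105.] z [-7. -1. 19.]
high left 203 outer y [ 92. 103. 111.] z [-6. 10. 18.]
high right 124 outer y [67. 79. 92.] z [ 8. 12. 15.]
```

View pics/c15.png

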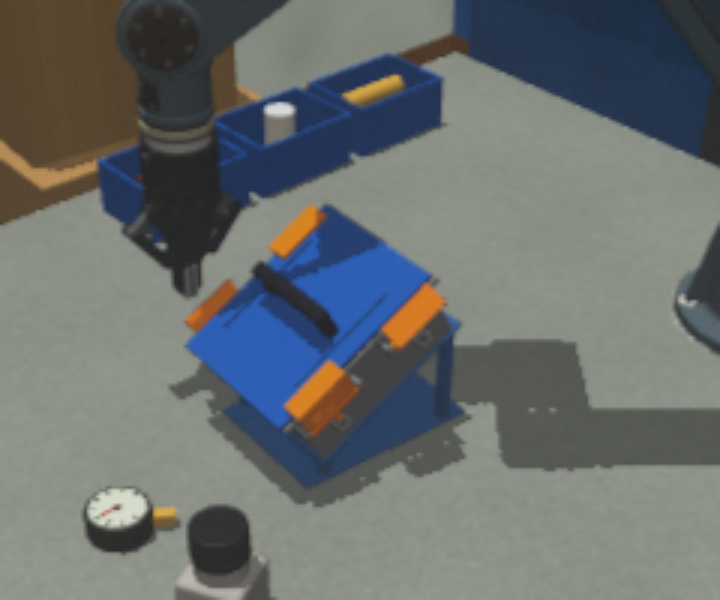

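Request:
drive_tool --deltas '[1.2,0,0,0,2.2,0,-0.1,0,2.7,0,-0.2,0,3.1,0.15,-0.45,0,3.6,0.3,-0.65,0,4,0.4,-0.8,0,4.4,0.45,-0.9,0,4.7,0.45,-0.9,0,5,0.45,-0.9,0]'

```text
t: 16.9
tcp_pos: [0.5659, -0.2932, 0.1117]
tool_rot: [0.739, 0.674, 0.001, 0.014]
force: [-3.8, -13.5, -0.5]
finger_gap: -0.002
```

Request:
drive_tool --deltas '[-1,0,0,0,-2.5,0,0,0,-4.5,0,-1,0,-5,0,-5,0,-5,0,-9,0,-5,0,-13,0,-5,0,-16,0]'

```text
t: 17.6
tcp_pos: [0.5585, -0.3411, 0.2752]
tool_rot: [0.739, 0.674, 0.002, 0.015]
force: [0.2, 0.2, 0.3]
finger_gap: 0.001
```

```bash
python3 - <<'E'
from h import *
st();s=shot('scene','s16');lidpose('s',s);clips(s)
cv2.imwrite('pics/c16.png',cv2.resize(cv2.imread('pics/s16.png')[50:250,200:440],(720,600)))
L=clip(-1,1,outs=(150,123,115,104)); a=L[0]; plan([(a[0],a[1],.27,-4.95)]+L)
E
```

```text
t 17.6 tcp [ 0.5585 -0.3411  0.2752] gap 0.001 F [0.2 0.2 0.3]
R [[0.093, 0.995, 0.022], [0.996, -0.092, -0.02], [-0.018, 0.024, -1.0]] q [-0.719  0.514  1.327 -0.     1.271 -0.626]
s 2321 rect [165.8 199.7] 89.7 origin [ 0.5225 -0.1856  0.1384] in mouth mm [2.2 0.1 0.3] n in box [0.    0.001 1.   ] tilt from level 30.0
low left 298 outer y [74. 93. 97.] z [-19.   9.  15.]
low right 119 outer y [68. 79. 90.] z [ 8. 12. 15.]
high left 204 outer y [ 93. 103. 112.] z [-3. 10. 20.]
high right 118 outer y [67. 78. 91.] z [ 8. 12. 15.]
[ 0.4873 -0.0321  0.1571]
[ 0.485  -0.059   0.1571]
[ 0.4874 -0.0672  0.1625]
[ 0.4877 -0.0783  0.1647]
[ 30.26 -10.18   0.04] -0.3
[ 30.53 -10.53  11.33] -0.3
[ 27.83 -10.52  11.39] -0.3
[ 27.02 -10.18  10.88] -0.3
[ 25.91 -10.04  10.68] -0.3
```

View pics/c16.png

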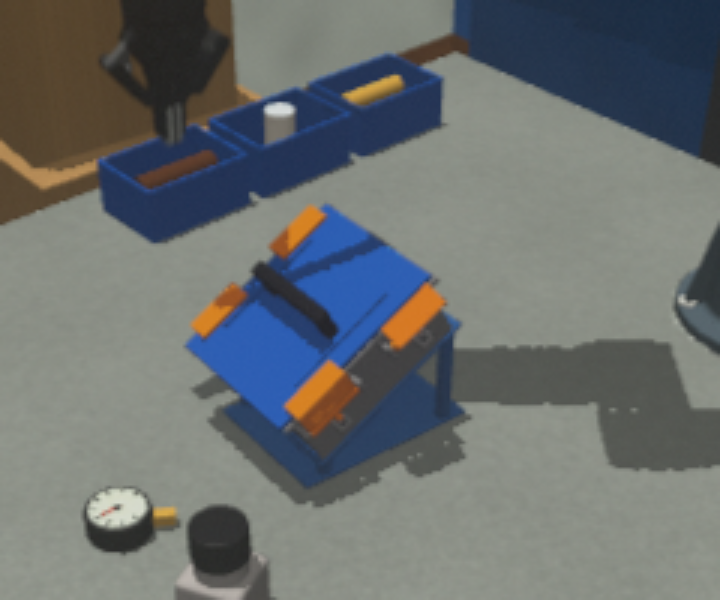

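Three clips are shut: low right, at about (220,310), has joined low left and high right. High left is last.

Request:
drive_tool --deltas '[3,-1,0,0,7,-2,0,0,11.5,-3.5,0,0,16,-5,0,0,20.5,-6.5,0,0,25,-8,0,0,28.5,-9.5,0,0,30.5,-10.4,0.5,0,30.5,-10.5,4,0,30.5,-10.5,8,0,30.5,-10.5,11,0,30.5,-10.5,11.3,0]'

```text
t: 18.85
tcp_pos: [0.4852, -0.032, 0.1541]
tool_rot: [0.739, 0.673, 0.0, 0.016]
force: [-0.5, 1.0, -0.6]
finger_gap: 0.001
```

```bash
python3 - <<'E'
from h import *
st();plan(clip(-1,1,outs=(150,123,115,104)))
s=shot('scene','s17')
cv2.imwrite('pics/c17.png',cv2.resize(cv2.imread('pics/s17.png')[50:250,200:440],(720,600)))
E
```

```text
t 18.85 tcp [ 0.4852 -0.032   0.1541] gap 0.001 F [-0.5  1.  -0.6]
R [[0.093, 0.995, 0.022], [0.995, -0.093, -0.023], [-0.021, 0.024, -0.999]] q [-0.286  0.456  1.869 -0.023  0.789 -0.177]
[ 0.4873 -0.0321  0.1571]
[ 0.485  -0.059   0.1571]
[ 0.4874 -0.0672  0.1625]
[ 0.4877 -0.0783  0.1647]
[ 0.    0.22 -0.29] -0.4
[-2.7   0.24 -0.23] -0.4
[-3.51  0.57 -0.75] -0.4
[-4.61  0.71 -0.95] -0.4
```

View pics/c17.png

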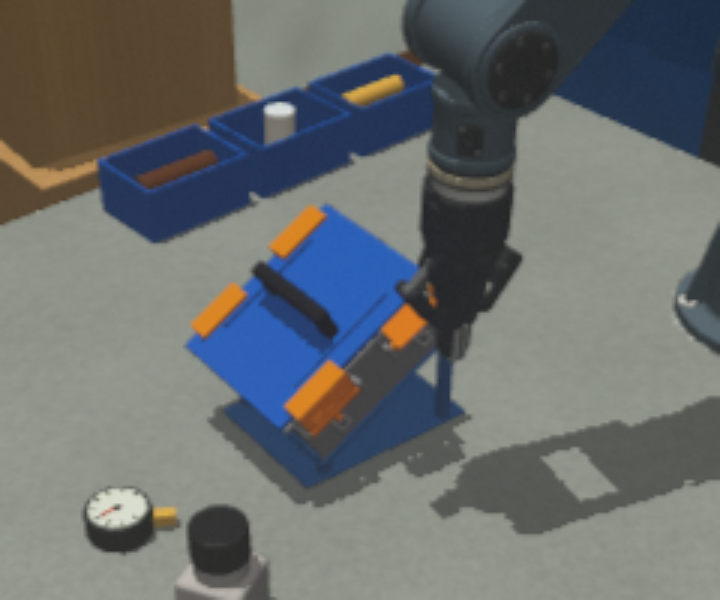

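Request:
drive_tool --deltas '[-1.2,0.2,-0.2,0,-2.2,0.2,-0.2,0,-2.7,0.25,-0.3,0,-3.1,0.4,-0.55,0,-3.6,0.5,-0.75,0,-4,0.6,-0.85,0,-4.4,0.7,-0.95,0,-4.7,0.7,-0.95,0,-5,0.7,-0.95,0]'

```text
t: 19.8
tcp_pos: [0.4891, -0.0776, 0.167]
tool_rot: [0.741, 0.671, 0.006, 0.014]
force: [7.2, 26.4, 6.8]
finger_gap: -0.003
```

Request:
drive_tool --deltas '[1,0,0,0,2.5,0,0,0,4.5,0,-1,0,7,0,-4,0,10,0,-8,0,14,0,-12,0,18,0,-15,0,22,0,-15,0,22,0,-15,0]'

```text
t: 20.7
tcp_pos: [0.5075, 0.1475, 0.3166]
tool_rot: [0.74, 0.673, 0.008, 0.015]
force: [0.7, -0.4, -0.1]
finger_gap: 0.001
```

```bash
python3 - <<'E'
from h import *
st();s=shot('scene','s18');lidpose('s',s);clips(s); t=shot('top','t18');clips(t)
W=world(t)
for u,v in [(250,142),(333,143),(388,143)]: print(W[v,u].round(3))
cv2.imwrite('pics/c18.png',np.hstack([cv2.resize(cv2.imread('pics/s18.png')[50:280,190:430],(400,383)),cv2.resize(cv2.imread('pics/t18.png')[100:330,200:440],(400,383))]))
E
```

```text
t 20.7 tcp [0.5075 0.1475 0.3166] gap 0.001 F [ 0.7 -0.4 -0.1]
R [[0.094, 0.995, 0.032], [0.996, -0.094, -0.011], [-0.008, 0.033, -0.999]] q [ 0.079  0.289  1.581 -0.014  1.241  0.178]
s 2212 rect [199.5 167. ] 0.1 origin [ 0.5226 -0.1865  0.1385] in mouth mm [ 2.3 -0.8  0.3] n in box [-0.    -0.002  1.   ] tilt from level 30.0
low left 300 outer y [73. 93. 97.] z [-20.   8.  15.]
low right 125 outer y [67. 79. 91.] z [ 9. 12. 16.]
high left 288 outer y [74. 93. 96.] z [-19.   8.  15.]
high right 125 outer y [67. 78. 92.] z [ 8. 12. 17.]
low left 210 outer y [73. 85. 95.] z [-4. 12. 15.]
low right 184 outer y [70. 80. 90.] z [ 9. 12. 15.]
high left 263 outer y [73. 85. 95.] z [-5. 12. 14.]
high right 226 outer y [69. 80. 91.] z [ 9. 12. 15.]
[0.745 0.176 0.059]
[ 0.733 -0.039  0.105]
[ 0.751 -0.186  0.032]
```

View pics/c18.png

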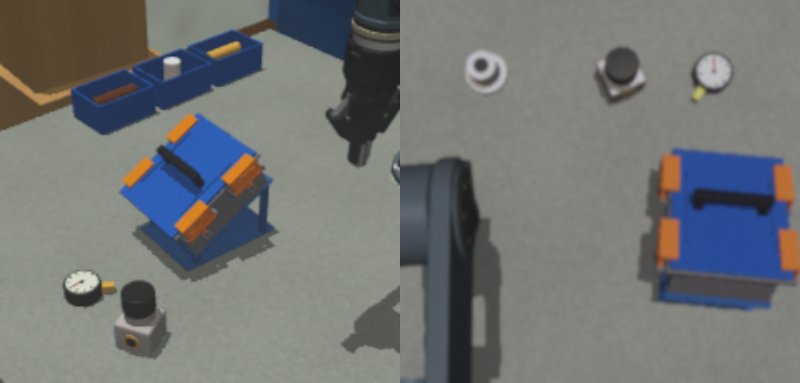

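All four hooks lie on the lid's rim, at about (185,128), (138,172), (243,172) and (197,218) in the left half. The lid is flush, the arm is clear, and the bench parts haven't moved. I'm handing in.

```bash
python3 -c "
from h import *
print(manip.sign_off()); st()"
```

```text
the job is handed in; nothing more can be done
None
the job is handed in; nothing more can be done
```

The lid is seated on the box and all four clips are shut. I handed the job in at about 21 s of the 72 s allowed; no verdict is reported.

**Lid:** I gripped its bar and tilted it from level by resting its high end on the upper rim and lowering the bar along an arc, so it turned in a 20 N grip. The last check puts it 2.3 mm down the slope, 0.8 mm sideways and 0.3 mm above its seat, and flat within about 0.1°.

**Clips:** I shut them in the order low left, high right, low right, high left, checking the scene image after each one. In the last scene and top views all four hooks lie at the shut position.

**Other things on the bench:** The surface points checked on the regulator and rod guide were unchanged. The gauge point differed by 1 mm across and 4 mm in height, which I take as depth noise. The arm ended well clear, with no force on it.

**Checks that failed or disagreed:**
- The clip angles were judged from the images, as no joint reading is available.
- Two lid readings taken while pushing the low-left clip, and the first top-camera reading after release, were off in position because the arm hid part of the lid. I used the clear scene views instead.
- The two cameras put the box and lid up to about 2 mm apart, so I averaged them.

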